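Lock the height stop of a sawing jig with its jam nut

TASK

The lower nut on the jig's upright stud has been set to the right height. Run the upper nut, the one with the ball-ended cross bar, down the stud, clockwise, until it meets the spring washer on the lower nut, then tighten it to about 0.85 N m (a push of about 17 N on one ball) so that the two are locked, without dragging the lower nut round; let go and leave the things beside the jig where they are.

Things in the scene. Friction and masses are not known exactly. Their poses are not given: they have to be found in the camera images.
- jig: Height stop of a sawing jig, fixed to the table: plywood board 130 x 150 x 18 mm (x, y, z) with a round steel flange (62 mm across, 4 mm thick) and an upright threaded steel stud, 20 mm in diameter, whose top is 112 mm above the table. Origin: centre of the board's underside, on the stud's axis; z up.
- stud_top (a point): Top of the stud, on its axis, 112 mm above the table; 12 to 27 mm of stud stand out above the upper nut's hub.
- jam_center (a point): Centre of the upper (jam) nut's hub, half-way up, on the stud's axis: steel hexagon, 36 mm across flats, 26 mm high, with a round steel cross bar (10 mm thick) through it, which ends in a black ball (24 mm) on either side. The point turns with the nut: its x axis lies along the cross bar.
- ball_a (a point): Centre of one of the two balls, 50 mm from the stud's axis; its height is 14 mm above the nut's underside, 88 mm above the table or less at the start and 74 to 81 mm when the nut is down.
- ball_b (a point): Centre of the other ball, opposite.
- jam_nut: The same upper nut; origin at the centre of its underside. It is already on the thread: 16 mm of travel per turn (2.55 mm per rad), down when turned clockwise seen from above. A locking insert makes it run with a steady friction of 0.5 N m (10 N at a ball), and it stays wherever it is left. Its underside begins 3.5 to 12 mm above the washer.
- jam_turn (a joint): Turn of the upper nut relative to the lower one in rad, growing clockwise seen from above (downwards, tightening). The start value lies between 0 and 0.9. It meets the washer somewhere between 2.3 and 4.8 rad.
- set_nut: Lower (set) nut, dark steel hexagon, 36 mm across flats, 18 mm high, with a spring washer (32 mm across, 4 mm thick) on top. Origin NOT at the nut but on the stud's axis at the underside of the board: how high the nut is set is not reported. The washer's top is 62 to 68 mm above the table: find it by feel.
- set_turn (a joint): Turn of the lower nut from its setting, rad, 0 at start, clockwise positive; must stay within 0.08. From first touch the washer gives like a spring: the torque to turn the upper nut rises from 0.5 N m by about 0.75 N m per rad. Locked from about 0.7 N m (over 25 N on the washer, 0.25 rad past touch); from 1.1 N m (0.8 rad past touch) both nuts are dragged round together.
- masking_tape_mid (a point): Centre of a roll of masking tape lying flat, 105 mm across, 25 mm high. Bystander.
- screw_tin_mid (a point): Centre of a round tin, 67 mm across, 58 mm high, standing. Bystander.
- screwdriver_mid (a point): Middle of a screwdriver with a blue handle lying flat, 195 mm long, 28 mm high. Bystander.
Not all that is in view belongs to the job. There is more than one size of the jig; the one meant has the size given above.

How it is judged:
By the outcome, as a careful person would: the job done as asked, in the order asked, and still so for the second after the job is handed in, with the robot touching nothing.
It also fails if it takes over 67 s, if anything falls off the work surface, if the arm or the gripper's body presses on something with over 40 N, if the wrist force passes 120 N, or if a joint passes its speed limit or range.

ROBOT

A 6-joint arm with a two-finger parallel gripper is mounted at the origin on a cart in front of the work surface, level with it; the furniture and walls round the work are solid. World frame = base frame: x ahead of the robot, y to its left, z up, the work surface at z = 0. Lengths are in m, angles in rad, forces in N, time in s.
With the tool pointing down it reaches from about 0.35 to 0.775 m from the base axis. Payload 5.5 kg.
Tool frame: the origin (TCP) lies at the very end of the fingers, on their centre line; the grasp point (between the pads) lies 19 mm behind it (env.grip_point_offset is the distance from the TCP to the grasp point, in m); z points along the fingers, y is the line along which they close (so a half turn about z gives the same grasp; the last joint's range is limited). The gripper opens to 85 mm and grips with 20 to 120 N. Pads are 22 mm wide; open, the fingers measure 114 mm over their backs; the gripper's body (76 mm by 85 mm) begins 54 mm behind the grasp point. The pads swing forward as they close: fully open they stand 13 mm farther back than shut.
Start: joints at [-1.29, 0.313, 0.046, 1.304, 0, 1.431], TCP at [0.235, -0.525, 0.231] pointing down, gripper open.
Joint ranges: [-2.76, 2.76], [-0.86, 1.69], [-1.03, 1.26], [-2.2, 2.34], [-1.47, 1.5], [-3.14, 3.14]. Speed limits (rad/s): [2.57, 2.57, 3.14, 3.14, 3.14, 3.14].

INTERFACE

Orientations are given as a unit quaternion [w, x, y, z].
In Python, from workcell import sensors, imaging, workorder, env gives the robot as it stands.
- The arm moves only by the shell command python3 -m handwheel 'ROWS' [FORCE]. ROWS is JSON, a list of rows, each a list of 5 numbers: the shift along the tool's x, y, z in mm, then the turn about the tool's z in rad, then the opening, from 0 (shut) to 1 (fully open). A call has 1 to 8 rows; each row is the pose to reach, as a shift and turn from the pose commanded when the call began, along the tool's axes at that moment; what a row does not reach only later rows make up. A row lasts 1/10 s, in which the tool goes at most 50 mm and 8.59 degrees, less where a joint would pass 70% of its speed; a pose out of reach is approached as far as the arm can. A call with a gripper value outside its range is refused whole. The fingers move at their own pace and stop on an object; FORCE is the grip in N (left out, the last holds). Time passes only in rows, so rows that repeat a pose let the fingers close. It gives the time, the measured TCP pose, the force, the opening and the grip force at its end, in the units of the state.
- sensors.get_state(): the state, without advancing time (a new reading comes with each control period).
- imaging.read_camera(name): name is "scene" or "side" or "wrist"; returns a dict with "color" (384x512x3 uint8, blue, green, red), "z_map" (384x512 float32, m along the optical axis (not along the pixel's ray), 0 where there is no reading), "fx", "fy", "cx", "cy" (pixels), "xyz" and "rotation" of the camera in the world. Camera axes: x right, y down, z forward; pixel columns grow to the right and rows downward; lengths in m; the calibration is good to about 2 mm. The wrist camera is an equidistant fisheye: a pixel r from the principal point sees the ray r / f radians off the axis. A picture is of the moment at which its call begins.
- workorder.hand_in(): hands the job in; it is judged then, once.
The state is a dict: "clock": time; "joint_pos": joint angles; "qvel": joint speeds; "tau": joint torques, N m; "tcp_pos": TCP position; "orientation": TCP orientation; "wrist_force": force on the tool from outside, world axes, zero at the start; "ft_torque": the same for the moment, N m; "finger_gap": finger opening in m; "grip_force": force on a finger pad.
Only numpy, scipy, OpenCV 4.12 (cv2) and the standard library are available. Lean on these libraries where they do the work, as an engineer would, in place of code of your own. Each camera call takes 0.05 s, during which the arm holds its last target. There are 200 camera calls.

## Working session

There is one attempt and no reset: what is moved stays moved. The work goes in short steps, Python scripts to look and compute and a shell command to move; the robot and the scene stay as the last step left them, time stands still between calls to the robot, and variables do not carry over. Pictures are saved under pics/ and viewed, at most 10 in all, crops included, and the job is handed in when it is done.

```bash
mkdir -p pics; ls
cat > h.py <<'E'
import numpy as np, cv2
from workcell import sensors, imaging, workorder, env
def cloud(c):
    z=c["z_map"]; v,u=np.mgrid[:z.shape[0],:z.shape[1]]
    p=np.stack([(u-c["cx"])/c["fx"]*z,(v-c["cy"])/c["fy"]*z,z],-1)
    w=p@np.array(c["rotation"]).T+np.array(c["xyz"]); w[z<=0]=np.nan
    return w
E
python3 - <<'E'
from h import *
s=sensors.get_state(); print(s)
for n in ("scene","side"):
    c=imaging.read_camera(n); cv2.imwrite(f"pics/{n}0.png",c["color"]); np.savez(f"{n}0.npz",**c)
    print(n,c["xyz"],c["rotation"],c["fx"],c["cx"],c["cy"])
E
```

```text
pics
{'clock': 0.0, 'joint_pos': array([-1.28961925e+00,  3.13979224e-01,  4.49835074e-02,  1.30356802e+00,
       -2.85443011e-05,  1.43121719e+00]), 'qvel': array([-7.41365395e-05, -5.03795411e-04,  1.22376874e-03, -6.15570806e-04,
        1.14830978e-03,  8.21106353e-04]), 'tau': array([-4.72366410e-04, -4.80625570e+01,  2.98532438e+01,  1.91379263e-02,
       -1.60643826e-04, -3.64218948e-06]), 'tcp_pos': array([ 0.2347145 , -0.52437006,  0.23042275]), 'orientation': array([-8.80480037e-04,  9.77951641e-01,  2.08829613e-01, -7.67494336e-05]), 'wrist_force': array([0.10454876, 0.44415482, 0.19498292]), 'ft_torque': array([ 0.03152296, -0.05710944,  0.02556611]), 'grip_force': 0.0, 'finger_gap': 0.08510942402237782}
scene [0.08177785 0.52306513 0.52670038] [ 0.15230939 -0.24263592  0.81755442 -0.49953422] 443.38378097711825 254.13653560374888 180.6273997816842
side [ 0.23600458 -0.95134781  0.48284273] [-0.52584936  0.82588215 -0.17647818  0.10127477] 453.3684123108921 254.94327822078725 193.2073877782196
```

View pics/scene0.png

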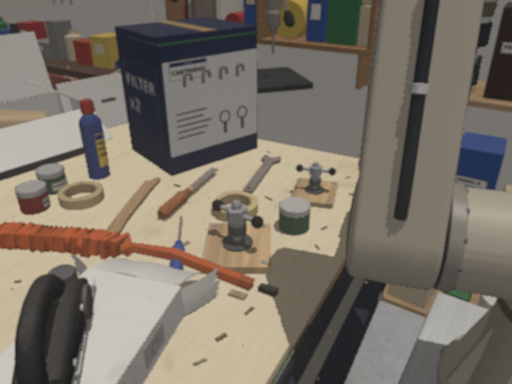

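View pics/side0.png

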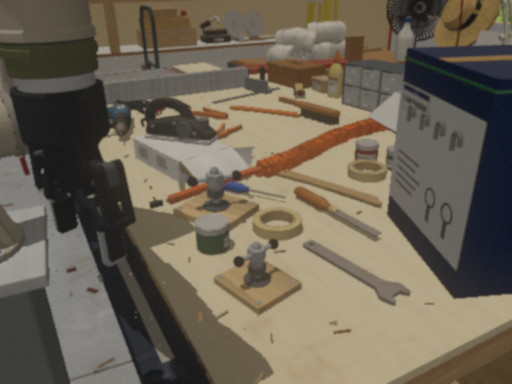

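Two jigs are in view. Jig 1 is at scene (237,225) and side (214,190), with a larger board. Jig 2 is at scene (316,180) and side (257,265), with a smaller board. I'll measure both.

```bash
cat >> h.py <<'E'
from scipy.spatial.transform import Rotation as R
def cloud(c):
    z=np.array(c["z_map"]); v,u=np.mgrid[:z.shape[0],:z.shape[1]]
    p=np.stack([(u-c["cx"])/c["fx"]*z,(v-c["cy"])/c["fy"]*z,z],-1)
    w=p@R.from_quat(np.roll(c["rotation"],-1)).as_matrix().T+np.array(c["xyz"]); w[z<=0]=np.nan
    return w
E
python3 - <<'E'
from h import *
for n,boxes in (("scene",[(195,185,280,275),(285,155,345,210)]),("side",[(170,160,265,235),(210,235,305,310)])):
    c=dict(np.load(f"{n}0.npz")); w=cloud(c); g=c["color"].max(-1)
    for (a,b,d,e) in boxes:
        p=w[b:e,a:d].reshape(-1,3); gg=g[b:e,a:d].ravel(); ok=~np.isnan(p[:,0])
        t=p[ok&(p[:,2]>.012)&(p[:,2]<.022)]; r=cv2.minAreaRect(t[:,:2].astype('f4')*1000)
        m=ok&(p[:,2]>.05)&(p[:,2]<.13)&(gg<70); q=p[m]
        print(n,"board",r,len(t),"ztop",np.nanmax(p[ok,2]))
        hi=p[ok&(p[:,2]>.095)]; print(" hi",hi.mean(0) if len(hi) else 0,len(hi))
        im=np.zeros((e-b,d-a),'u1'); im.ravel()[m]=255
        k,l,st,ce=cv2.connectedComponentsWithStats(im)
        for i in range(1,k):
            if st[i,4]>12: print("  dark",ce[i]+[a,b],st[i,4],np.median(p[(l.ravel()==i)],0))
    cr=cv2.resize(c["color"][boxes[0][1]:boxes[0][3],boxes[0][0]:boxes[0][2]],None,fx=4,fy=4)
    cr2=cv2.resize(c["color"][boxes[1][1]:boxes[1][3],boxes[1][0]:boxes[1][2]],(360,cr.shape[0]))
    cv2.imwrite(f"pics/{n}crop.png",np.hstack([cr,cr2]))
E
```

```text
scene board ((560.4578857421875, -132.36341857910156), (179.62515258789062, 371.3973083496094), 40.125152587890625) 2689 ztop 0.11200686028141138
 hi [ 0.50816648 -0.06181003  0.10052589] 249
  dark [216.67605634 205.21126761] 71 [ 0.55770046 -0.0632424   0.09095791]
  dark [256.65882353 221.63529412] 85 [ 0.45802563 -0.05400827  0.09078822]
  dark [236.81609195 230.22988506] 87 [ 0.50077784 -0.05073707  0.05600228]
scene board ((485.73175048828125, -354.7076110839844), (100.12312316894531, 119.82083129882812), 18.595224380493164) 669 ztop 0.08778551821608221
 hi 0 0
  dark [299.11111111 167.72222222] 18 [ 0.52163691 -0.33765461  0.07036556]
  dark [331.57894737 171.10526316] 19 [ 0.44862318 -0.3618804   0.07098516]
side board ((547.868896484375, -5.3056488037109375), (409.37652587890625, 244.54063415527344), 76.04484558105469) 1756 ztop 0.11287029285844208
 hi [ 0.51116505 -0.07246093  0.10098674] 172
  dark [236.17647059 175.39215686] 51 [ 0.56003869 -0.08075643  0.08948653]
  dark [191.82758621 180.86206897] 58 [ 0.46165924 -0.07020705  0.09153485]
  dark [216.34285714 193.25714286] 70 [ 0.51180786 -0.08309091  0.05667943]
side board ((495.4938659667969, -321.17291259765625), (227.88800048828125, 155.22146606445312), 70.8096694946289) 2163 ztop 0.088242421747113
 hi 0 0
  dark [273.43902439 243.12195122] 41 [ 0.52270181 -0.35099539  0.07470933]
  dark [238.57627119 261.11864407] 59 [ 0.44899675 -0.37524727  0.07351893]
```

View pics/scenecrop.png

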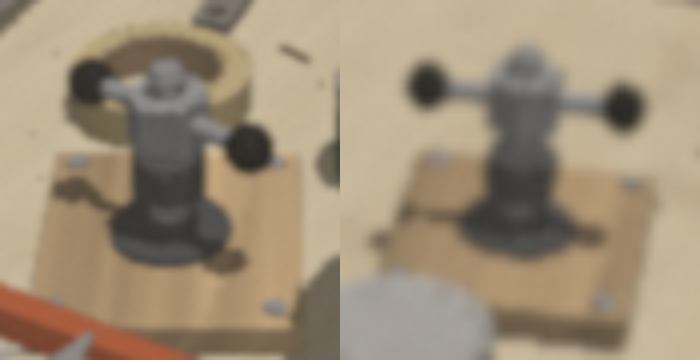

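The crop confirms it. Jig 1 (left, scene 237,225) has its stud top at 112 mm and its balls 99 mm apart, so it is the one meant. Jig 2's top is only 88 mm high and its balls are about 75 mm apart. The axis is at about (0.510, -0.067), with the bar along world x at about -6°. I'll move to a hover, turning the last joint back on the way.

```bash
python3 -m handwheel '[[40,-28,0,-0.14,1],[80,-56,0,-0.28,1],[120,-84,0,-0.42,1],[160,-112,0,-0.56,1],[200,-140,0,-0.7,1],[240,-168,0,-0.84,1],[280,-196,0,-0.98,1],[320,-224,0,-1.12,1]]' 100
cat >> h.py <<'E'
def shift(t):
    s=sensors.get_state(); M=R.from_quat(np.roll(s["orientation"],-1)).as_matrix()
    print("tcp",s["tcp_pos"].round(4),"yaw",np.arctan2(M[1,0],M[0,0]).round(3),"q",s["joint_pos"].round(3),"t",s["clock"]); print("shift mm",(M.T@(np.array(t)-s["tcp_pos"])*1000).round(1))
E
python3 -c "
from h import *; shift([.51,-.067,.23])"
```

```text
clock: 0.9
tcp_pos: [0.4359, -0.1878, 0.2311]
orientation: [-0.0, 0.716, 0.698, -0.0]
wrist_force: [1.2, -0.5, 0.3]
finger_gap: 0.085
grip_force: 0.0
tcp [ 0.4359 -0.1878  0.2311] yaw 1.546 q [-0.576  0.119 -0.201  1.251 -0.     1.019] t 0.9
shift mm [122.5  71.1   1.1]
```

```bash
python3 -m handwheel '[[40,24,0,-0.14,1],[80,47,0,-0.28,1],[122,71,0,-0.42,1],[122,71,0,-0.56,1],[122,71,0,-0.7,1],[122,71,0,-0.84,1],[122,71,0,-0.98,1],[122,71,0,-1.12,1]]' >/dev/null
python3 -m handwheel '[[0,0,0,-0.14,1],[0,0,0,-0.28,1],[0,0,0,-0.42,1],[0,0,0,-0.56,1],[0,0,0,-0.7,1],[0,0,0,-0.84,1],[0,0,0,-0.98,1],[0,0,0,-1.12,1]]'
python3 - <<'E'
from h import *
shift([.51,-.067,.2])
c=imaging.read_camera("wrist"); np.savez("wrist1.npz",**c); print(c["xyz"],c["rotation"],c["fx"],c["cx"],c["cy"])
cv2.imwrite("pics/wrist1.png",c["color"])
E
```

```text
clock: 2.5
tcp_pos: [0.5098, -0.0698, 0.2308]
orientation: [-0.0, -0.317, 0.948, 0.0]
wrist_force: [0.2, -0.2, -0.6]
finger_gap: 0.0851
grip_force: 0.0
tcp [ 0.5098 -0.0698  0.2308] yaw -2.497 q [-0.292  0.197 -0.109  1.266 -0.    -0.937] t 2.5
shift mm [-1.9  2.1 30.8]
[ 0.45476002 -0.11128589  0.37361281] [0.06142859 0.44324605 0.88571017 0.12360002] 297.3186396354542 254.22992455990808 193.1454167645389
```

View pics/wrist1.png

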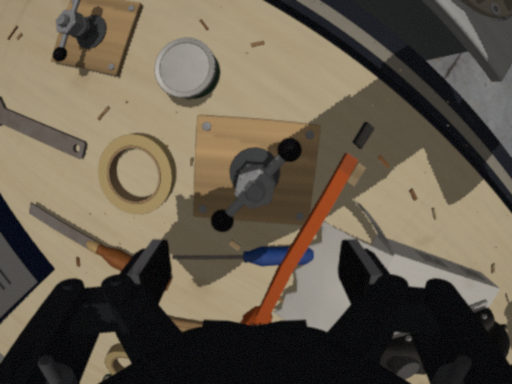

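The wrist view shows the target hub at (255,183) and its balls at (289,150) and (222,220), with the tin and the tape beside it. Next I'll locate the balls by ray casting and enlarge the hub to see the hexagon.

```bash
cat >> h.py <<'E'
def ray(c,u,v,z):
    x,y=(u-c["cx"])/c["fx"],(v-c["cy"])/c["fy"]; r=np.hypot(x,y); s=np.sin(r)/max(r,1e-9)
    d=R.from_quat(np.roll(c["rotation"],-1)).apply([x*s,y*s,np.cos(r)]); o=np.array(c["xyz"])
    return o+d*(z-o[2])/d[2]
def balls(c,box,z):
    a,b,d,e=box; g=(c["color"][b:e,a:d].max(-1)<45).astype('u1')
    k,l,st,ce=cv2.connectedComponentsWithStats(g)
    for i in np.argsort(-st[1:,4])[:4]+1:
        u,v=ce[i]+[a,b]; print("blob",round(u,1),round(v,1),st[i,2:5],ray(c,u,v,z).round(4))
E
python3 - <<'E'
from h import *
c=dict(np.load("wrist1.npz")); balls(c,(200,135,310,240),.087)
for uv in [(262,185),(255,183)]: print(ray(c,*uv,.112))
print(c["z_map"][140:230:6,215:300:6].round(3)[5:9])
cv2.imwrite("pics/wcrop.png",cv2.resize(c["color"][135:240,200:310],None,fx=5.5,fy=5.5,interpolation=cv2.INTER_CUBIC))
E
```

```text
blob 289.3 149.6 [ 24  24 429] [ 0.4641 -0.0613  0.087 ]
blob 221.3 220.5 [ 22  23 372] [ 0.5638 -0.0719  0.087 ]
blob 254.3 165.2 [ 40  34 195] [ 0.497  -0.0793  0.087 ]
blob 275.9 176.1 [ 7 16 63] [ 0.493  -0.0556  0.087 ]
[ 0.50377158 -0.06551013  0.112     ]
[ 0.50608653 -0.0717205   0.112     ]
[[0.36  0.36  0.36  0.357 0.357 0.295 0.285 0.279 0.289 0.288 0.289 0.363
  0.362 0.36  0.361]
 [0.364 0.362 0.361 0.359 0.281 0.281 0.281 0.281 0.28  0.287 0.358 0.363
  0.364 0.362 0.363]
 [0.366 0.366 0.366 0.362 0.285 0.282 0.278 0.274 0.282 0.281 0.362 0.365
  0.366 0.366 0.366]
 [0.369 0.367 0.368 0.367 0.284 0.277 0.27  0.27  0.274 0.283 0.367 0.366
  0.367 0.368 0.368]]
```

View pics/wcrop.png

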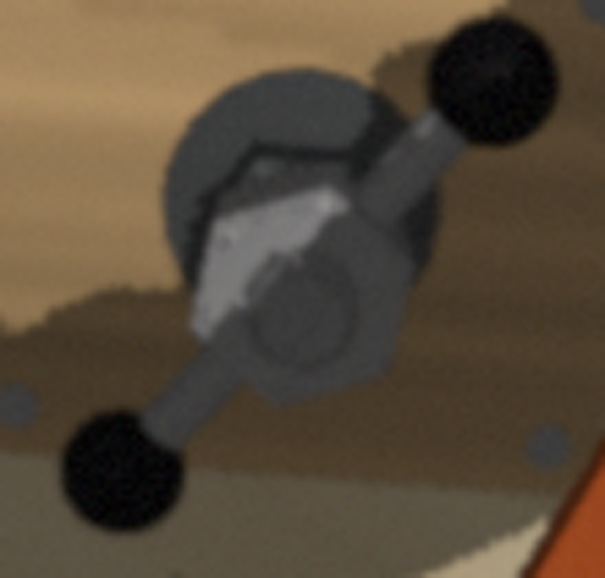

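The bar goes through two opposite flats, so the flats free to grip lie ±60° from the bar. I'll take the closing line at 53.9°, which means tool yaw -0.63 and q6 of about -2.8. That leaves about 5.9 rad of clockwise travel in one grip.

```bash
python3 -m handwheel '[[0,0,0,-0.14,1],[0,0,0,-0.28,1],[0,0,0,-0.42,1],[0,0,0,-0.56,1],[0,0,0,-0.7,1],[0,0,0,-0.84,1],[0,0,0,-0.98,1],[0,0,0,-1.12,1]]' >/dev/null
python3 -m handwheel '[[0,0,0,-0.14,1],[0,0,0,-0.28,1],[0,0,0,-0.42,1],[0,0,0,-0.56,1],[0,0,0,-0.7,1],[0,0,0,-0.747,1],[0,0,0,-0.747,1]]' >/dev/null
python3 - <<'E'
from h import *
d=dict(np.load("wrist1.npz")); print("stud top v1",ray(d,254.5,192.3,.112))
c=imaging.read_camera("wrist"); np.savez("wrist2.npz",**c)
g=c["color"].max(-1)
p=[R.from_quat(np.roll(c["rotation"],-1)).inv().apply(np.array(t)-c["xyz"]) for t in ([.512,-.067,.087],[.512,-.067,.112])]
for q in p:
    q=q/np.linalg.norm(q); th=np.arccos(q[2]); k=th/np.sin(th); print(c["cx"]+c["fx"]*q[0]*k,c["cy"]+c["fy"]*q[1]*k)
    u,v=int(c["cx"]+c["fx"]*q[0]*k),int(c["cy"]+c["fy"]*q[1]*k)
u0,v0=max(u-60,0),max(v-55,0)
balls(c,(u0,v0,u0+120,v0+110),.087)
cv2.imwrite("pics/wcrop2.png",cv2.resize(c["color"][v0:v0+110,u0:u0+120],None,fx=5,fy=5,interpolation=cv2.INTER_CUBIC)); print(u0,v0)
shift([.512,-.067,.2])
E
```

```text
stud top v1 [ 0.51336479 -0.06683224  0.112     ]
251.23925079108315 181.2923579090622
250.9977267010765 187.79423076880406
blob 223.0 139.4 [ 25  18 360] [ 0.5618 -0.0701  0.087 ]
blob 274.4 221.1 [ 21  21 338] [ 0.4638 -0.0608  0.087 ]
blob 249.3 152.6 [ 29  23 334] [ 0.5361 -0.0827  0.087 ]
blob 229.0 167.1 [  9  23 110] [ 0.5366 -0.0581  0.087 ]
190 132
tcp [ 0.5099 -0.0698  0.231 ] yaw -0.638 q [-0.292  0.197 -0.108  1.266 -0.    -2.795] t 4.1
shift mm [ 0.  -3.5 31. ]
```

View pics/wcrop2.png

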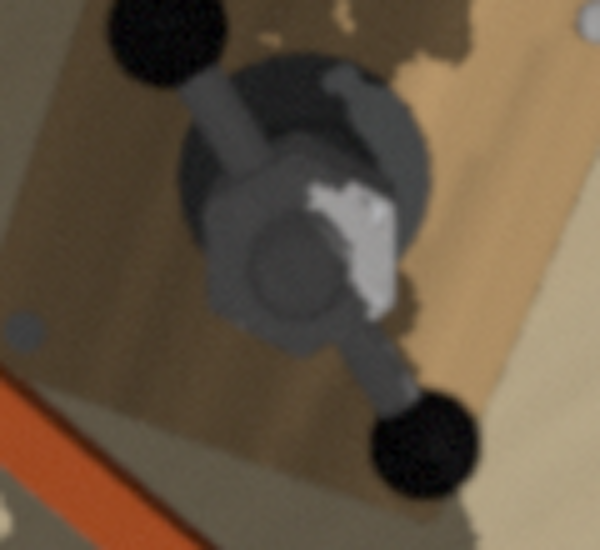

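The hub flats stand vertical in this picture at crop x=205 and 397, with the closing line across them, so the alignment is right. Next is the hub-top height from the depth map, then I go down.

Run:
```python
from h import *
c=dict(np.load("wrist2.npz"))
def pt(u,v):
    z=np.median(c["z_map"][v-1:v+2,u-1:u+2]); x,y=(u-c["cx"])/c["fx"],(v-c["cy"])/c["fy"]; r=np.hypot(x,y)
    d=np.array([x*np.sin(r)/r,y*np.sin(r)/r,np.cos(r)]); return c["xyz"]+R.from_quat(np.roll(c["rotation"],-1)).apply(d*z/d[2])
for uv in [(235,178),(236,190),(250,166),(250,199),(264,178),(249,185),(223,139),(274,221)]: print(uv,pt(*uv).round(4))
shift([.5125,-.0665,.08])
```

```text
(235, 178) [ 0.5261 -0.0585  0.0993]
(236, 190) [ 0.5161 -0.052   0.099 ]
(250, 166) [ 0.5268 -0.0767  0.0985]
(250, 199) [ 0.5009 -0.0573  0.099 ]
(264, 178) [ 0.5097 -0.0805  0.0992]
(249, 185) [ 0.5152 -0.0671  0.1122]
(223, 139) [ 0.5623 -0.072   0.0983]
(274, 221) [ 0.4681 -0.0625  0.098 ]
tcp [ 0.5099 -0.0698  0.231 ] yaw -0.638 q [-0.292  0.197 -0.108  1.266 -0.    -2.795] t 4.1
shift mm [  0.2  -4.3 151. ]
```

```bash
python3 -m handwheel '[[0,-4,40,0,1],[0,-4,80,0,1],[0,-4,115,0,1],[0,-4,140,0,1],[0,-4,155,0,1],[0,-4,155,0,1]]' >/dev/null; python3 -m handwheel '[[0,0,0,0,0.6],[0,0,0,0,0.4],[0,0,0,0,0.3],[0,0,0,0,0.3],[0,0,0,0,0.3],[0,0,0,0,0.3]]' 100
python3 -c "
from h import *
shift([.5125,-.0665,.075]);s=sensors.get_state();print(s['wrist_force'],s['ft_torque'],s['grip_force'],s['finger_gap'])"
```

```text
clock: 5.3
tcp_pos: [0.5135, -0.0668, 0.0778]
orientation: [-0.0, 0.95, -0.312, 0.001]
wrist_force: [-0.2, 0.5, 5.0]
finger_gap: 0.0342
grip_force: 99.0
tcp [ 0.5135 -0.0668  0.0778] yaw -0.635 q [-0.285  0.302 -0.365  0.901  0.    -2.791] t 5.3
shift mm [-1.   0.3  2.8]
[-0.16079795  0.48447196  5.01256641] [0.19701854 0.11302114 0.19424637] 99.04194107512012 0.034175369424359094
```

```bash
python3 -m handwheel '[[0,0,0.3,0.1,0.3],[0,0,0.6,0.22,0.3],[0,0,0.9,0.34,0.3],[0,0,1.2,0.46,0.3],[0,0,1.2,0.46,0.3]]'
cat >> h.py <<'E'
def st():
    s=sensors.get_state();print("t",s["clock"],"tcp",s["tcp_pos"].round(4),"q6",s["joint_pos"][5].round(3),"q1",s["joint_pos"][0].round(3),"F",s["wrist_force"].round(2),"T",s["ft_torque"].round(3),"tau6",s["tau"][5].round(3),s["finger_gap"].round(4),s["grip_force"].round(0))
    c=imaging.read_camera("wrist"); np.savez("wl.npz",**c)
    balls(c,(150,100,350,245),s["tcp_pos"][2]+.012)
E
python3 -c "
from h import *
st()"
```

```text
clock: 5.8
tcp_pos: [0.5135, -0.0669, 0.0767]
orientation: [-0.0, 0.853, -0.522, 0.001]
wrist_force: [-0.5, 0.8, 5.9]
finger_gap: 0.0339
grip_force: 99.0Traceback (most recent call last):
  File "<string>", line 3, in <module>
    st()
    ~~^^
  File "h.py", line 27, in st
    s=sensors.get_state();print("t",s["clock"],"tcp",s["tcp_pos"].round(4),"q6",s["joint_pos"][5].round(3),"q1",s["joint_pos"][0].round(3),"F",s["wrist_force"].round(2),"T",s["ft_torque"].round(3),"tau6",s["tau"][5].round(3),s["finger_gap"].round(4),s["grip_force"].round(0))
                                                                                                                                                                                                                                 ^^^^^^^^^^^^^^^^^^^^^
AttributeError: 'float' object has no attribute 'round'
```

```bash
sed -i 's/s\["finger_gap"\].round(4),s\["grip_force"\].round(0)/s["finger_gap"],s["grip_force"]/' h.py
python3 -c "
from h import *
st()
cv2.imwrite('pics/w3.png',np.load('wl.npz')['color'])"
```

```text
t 5.8 tcp [ 0.5135 -0.0669  0.0767] q6 -2.328 q1 -0.285 F [-0.45  0.83  5.92] T [ 0.135  0.223 -0.48 ] tau6 0.073 0.033873625622523704 98.97069415077567
blob 231.3 182.4 [ 122   77 4122] [ 0.5402 -0.095   0.0887]
blob 216.8 227.3 [  9  34 121] [ 0.5369 -0.072   0.0887]
blob 291.4 236.8 [ 7 17 52] [ 0.5027 -0.0838  0.0887]
blob 198.5 242.2 [11  5 42] [ 0.5417 -0.0605  0.0887]
```

View pics/w3.png

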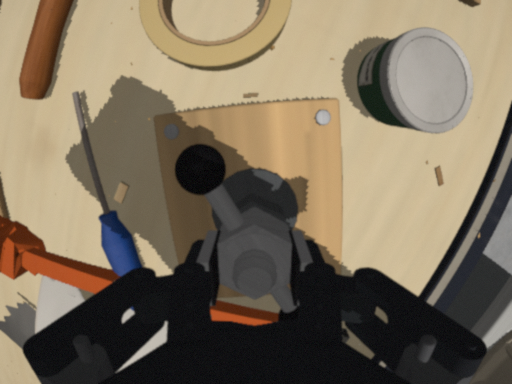

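The picture shows the pads on the hub flats and the ball at (200,168). Torque reads 0.48 N m, the running friction, so the nut is turning with the grip. I'll carry on and follow it down at 2.55 mm/rad.

```bash
python3 -m handwheel '[[0,0,0.36,0.14,0.3],[0,0,0.7,0.28,0.3],[0,0,1.1,0.42,0.3],[0,0,1.4,0.56,0.3],[0,0,1.8,0.7,0.3],[0,0,2.1,0.84,0.3],[0,0,2.1,0.84,0.3]]' >/dev/null
cat >> h.py <<'E'
def st():
    s=sensors.get_state();print("t",s["clock"],"tcp",s["tcp_pos"].round(4),"q6",s["joint_pos"][5].round(3),"F",s["wrist_force"].round(2),"T",s["ft_torque"].round(3),s["finger_gap"],s["grip_force"])
    c=imaging.read_camera("wrist"); g=(c["color"][130:205,165:235].max(-1)<45).astype('u1')
    k,l,q,ce=cv2.connectedComponentsWithStats(g); i=1+np.argmax(q[1:,4]); print("ball px",ce[i]+[165,130],q[i])
E
python3 -c "
from h import *
st()"
```

```text
t 6.55 tcp [ 0.5134 -0.0669  0.0745] q6 -1.487 F [-1.21  0.68  6.92] T [ 0.146  0.318 -0.537] 0.033886549365304164 99.00916908401996
ball px [199.87073043 169.11245402] [  11   15   49   50 1903]
```

```bash
for k in 1 2; do python3 -m handwheel '[[0,0,0.35,0.14,0.3],[0,0,0.7,0.28,0.3],[0,0,0.9,0.35,0.3],[0,0,0.9,0.35,0.3]]' >/dev/null
python3 -c "
from h import *
st()"; done
```

```text
t 7.0 tcp [ 0.5134 -0.0668  0.0736] q6 -1.139 F [-0.4   0.63  5.92] T [ 0.074  0.32  -0.298] 0.03406728156600476 98.98585317190737
ball px [199.61513514 169.02162162] [  11   15   48   49 1850]
t 7.45 tcp [ 0.5133 -0.0668  0.0728] q6 -0.789 F [-1.24  1.17  6.04] T [ 0.132  0.31  -0.303] 0.03377456121939695 99.00032417848706
ball px [199.88349515 168.95415318] [  11   15   49   49 1854]
```

```bash
cat >> h.py <<'E'
def tq():
    s=sensors.get_state();print("t",s["clock"],"z",s["tcp_pos"][2].round(4),"q6",s["joint_pos"][5].round(3),"F",s["wrist_force"].round(1),"Tz",s["ft_torque"][2].round(3))
E
for k in 1 2 3; do python3 -m handwheel '[[0,0,0.25,0.1,0.3],[0,0,0.5,0.2,0.3]]' >/dev/null
python3 -c "
from h import *
tq()"; done
```

```text
t 7.7 z 0.0723 q6 -0.588 F [-1.5  0.5  6.6] Tz 0.43
t 7.9 z 0.0719 q6 -0.388 F [-2.   0.3  7.1] Tz 0.628
t 8.1 z 0.0716 q6 -0.188 F [-1.9  1.3  9.5] Tz 0.772
```

While moving, torque has risen from 0.43 to 0.63 to 0.77 N m over 0.2 rad steps. That last step matches the washer's 0.75 N m/rad, so first touch was near q6 = -0.56. I'll finish in small steps.

```bash
for k in 1 2; do python3 -m handwheel '[[0,0,0.1,0.05,0.3]]' >/dev/null
python3 -c "
from h import *
tq()"; done
```

```text
t 8.2 z 0.0716 q6 -0.139 F [-0.7 -0.3  8.8] Tz 0.75
t 8.3 z 0.0715 q6 -0.09 F [-2.9  0.2  9.3] Tz 0.789
```

```bash
python3 -m handwheel '[[0,0,0.1,0.05,0.3]]' >/dev/null
python3 -c "
from h import *
tq()"; python3 -m handwheel '[[0,0,0,0,0.3]]' >/dev/null
python3 -c "
from h import *
tq();st()"
```

```text
t 8.4 z 0.0714 q6 -0.04 F [-1.9  1.3  9.9] Tz 0.861
t 8.5 z 0.0715 q6 -0.041 F [-2.5  0.7  9.6] Tz 0.373
t 8.5 tcp [ 0.5134 -0.0668  0.0715] q6 -0.041 F [-2.46  0.66  9.6 ] T [0.181 0.618 0.373] 0.03414502935776965 99.59964131936431
ball px [201.75943634 170.15450428] [  10   15   60   55 1987]
```

The torque peaked at 0.86 N m about 0.5 rad past touch, which is on target and well under the 1.1 N m drag limit. I'll let go and lift clear.

```bash
python3 -m handwheel '[[0,0,0,0,0.5],[0,0,0,0,0.8],[0,0,0,0,1],[0,0,0,0,1],[0,0,0,0,1],[0,0,0,0,1]]' >/dev/null; python3 -m handwheel '[[0,0,-15,0,1],[0,0,-45,0,1],[0,0,-90,0,1],[0,0,-130,0,1],[0,0,-150,0,1],[0,0,-150,0,1]]'
python3 - <<'E'
from h import *
c=imaging.read_camera("wrist"); balls(c,(190,125,320,245),.081)
s=imaging.read_camera("side")
cv2.imwrite("pics/end.png",np.hstack([cv2.resize(c["color"][110:250,185:325],(400,400)),cv2.resize(s["color"][150:260,160:270],(400,400))]))
E
```

```text
clock: 9.75
tcp_pos: [0.5145, -0.0672, 0.223]
orientation: [0.003, 0.122, 0.993, -0.001]
wrist_force: [-0.7, -0.3, -0.5]
finger_gap: 0.0854
grip_force: 0.0
blob 265.0 156.9 [ 39  40 582] [ 0.4943 -0.0513  0.081 ]
blob 228.2 136.0 [ 24  23 410] [ 0.4659 -0.0805  0.081 ]
blob 279.4 220.1 [ 23  22 376] [ 0.5614 -0.0521  0.081 ]
blob 315.5 232.5 [2 2 2] [ 0.585  -0.0179  0.081 ]
```

View pics/end.png

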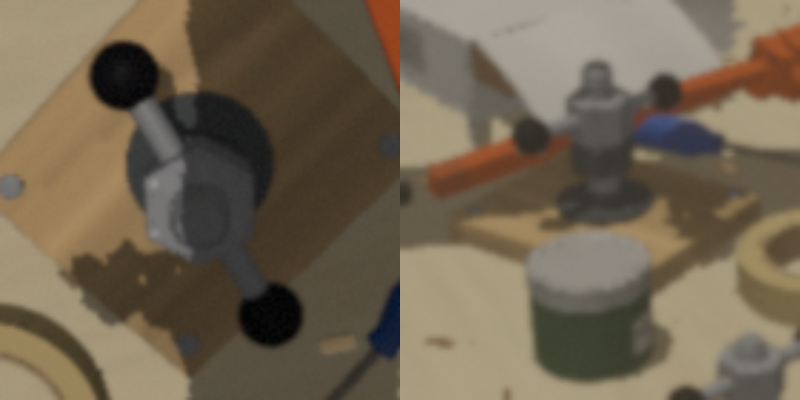

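The end picture shows the hub sitting on the dark lower nut with no gap. The bar has turned 157.5°, the same as the commanded turn, so the grip didn't slip and the nut didn't spring back. The bystanders haven't moved, so I'm handing in.

```bash
python3 -c "
from h import *
print(workorder.hand_in())"
```

```text
the job is handed in; nothing more can be done
None
```

I ran the upper nut down about 2.75 rad clockwise onto the spring washer and tightened it to about 0.86 N m, under the 1.1 N m at which the lower nut would drag; I then let go and handed the job in at about 10 s on the robot's clock, leaving the things beside the jig untouched.

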